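# Free the baked-in fume filter cartridge

## Task

The white filter cartridge with the blue grip bar is baked fast in the grey filter unit. Turn it a quarter turn anticlockwise until its lugs reach the open slots of the black collar, then work it loose by twisting it back and forth while pulling up gently: a straight pull only drags up the unit's sprung aluminium plate, which must not come up more than a few millimetres. Stand the cartridge upright on its spigot in the empty black tray, let go of it, and leave the other things on the bench alone.

Things in the scene. Friction and masses are not known exactly. Their poses are not given: they have to be found in the camera images.
- filter_unit: grey square bench filter unit, 150 x 150 x 63 mm, fixed. Origin: centre of its underside; z up. On top lies a sprung aluminium plate (top face 63 mm above the bench) that carries a black bayonet collar, centred on the unit
- collar (a point): centre of the black collar, level with its top, 83 mm above the bench. The collar is 20 mm high, 48 mm in outer radius. It has two open slots, each 80 degrees wide, centred on the unit's +x and -x (green marks), and between them two covered channels for the lugs. Red marks, 72 degrees clockwise (from above) of the green ones, show about where the lugs stand locked
- slot (a point): middle of the open slot on the unit's +x side, on the plate's top face, 37 mm from the axis; the other slot lies opposite. In the slots the cartridge can twist about 25 degrees either way: anticlockwise a lug meets a solid stop; clockwise it meets the cover's edge, or goes back under the cover if it has risen less than 2 mm. The sides guide the lugs for the first 20 mm of rise
- seat (a joint): lift of the sprung plate with its collar, in m: 0 resting on the unit, at most 0.02. With the cartridge's weight, an upward pull of about 16 N starts to lift it and about 19 N holds it up 8 mm, which is too far; it springs back when the pull goes
- cartridge: white round filter cartridge, 103 mm high, 0.14 to 0.28 kg. Origin: bottom centre of its spigot; z up its axis; x along the blue grip bar and the lugs. From the origin: grey spigot 30 mm in diameter to 32 mm, body 56 mm in diameter to 66 mm, grip bar to 103 mm. Locked, its x stands 65 to 80 degrees clockwise of the unit's x and the origin is 31 mm above the bench
- grip_bar (a point): point on the cartridge's axis inside the blue grip bar, 88 mm above the origin. The bar is 52 mm long along the cartridge's x, 14 mm thick along its y, and stands free from 66 to 103 mm above the origin
- lug (a point): middle of the lug on the cartridge's +x side, 36 mm from the axis, 35 mm above the origin; its twin is opposite. Lugs are 16 mm wide, 6 mm thick and reach 40 mm from the axis. Four rubber pads clamp the spigot: 20 to 35 N against a straight pull, 0.3 to 0.5 N m against twisting. While it is turned only a few N lift it, 1 to 3 mm a stroke of 0.5 rad; after 20 to 22 mm of rise it is free
- waste_tray: empty black tray, 116 (x) x 158 (y) x 24 mm high, loose, 0.35 kg; origin at the centre of its underside, z up; inner floor 3 mm above that, about 104 x 138 mm between the walls
Mind the look-alikes: they are no part of the job. What is shaped like the cartridge but purple or red is not meant.

How it is judged:
By the outcome, as a careful person would: the job done as asked, in the order asked, and still so for the second after the job is handed in, with the robot touching nothing.
It also fails if it takes over 64 s, if anything falls off the work surface, if the arm or the gripper's body presses on something with over 40 N, if the wrist force passes 120 N, or if a joint passes its speed limit or range.

## Robot

A 7-joint arm with a two-finger parallel gripper is mounted at the origin on a cart in front of the work surface, level with it; the furniture and walls round the work are solid. World frame = base frame: x ahead of the robot, y to its left, z up, the work surface at z = 0. Lengths are in m, angles in degrees, forces in N, time in s.
With the tool pointing down it reaches from about 0.4 to 0.875 m from the base axis. Payload 6.5 kg.
Tool frame: the origin (TCP) lies between the finger pads; the fingertips stand bot.tips_ahead ahead of it and the grasp point (between the pads) is the TCP (bot.tips_ahead is the distance from the TCP to the fingertips, in m); x points along the fingers, z is the direction in which the jaws open and shut, and the axes are right-handed (so a half turn about x gives the same grasp; the last joint's range is limited). The gripper opens to 88 mm and grips with 3 to 60 N. Pads are 18 mm wide; open, the fingers measure 123 mm over their backs; the gripper's body (75 mm by 187 mm) begins 45 mm behind the grasp point.
Start: joints at [63.644, 30.733, -0.252, 88.115, 0.149, 61.152, -4.079], TCP at [0.249, -0.6, 0.258] pointing down, gripper open.
Joint ranges: [-154.64, 154.64], [-21.42, 123.67], [-72.66, 72.17], [13.99, 137.28], [-74.86, 254.86], [10.95, 109.41], [-158.01, 158.01]. Speed limits (degrees/s): [136.94, 136.94, 180, 180, 180, 180, 180].

## Interface

Orientations are given as [roll, pitch, yaw] about the fixed x, y, z axes, in that order (R = Rz(yaw) Ry(pitch) Rx(roll)).
In Python, from bench import bot gives the robot as it stands.
- The arm moves only by the tool send_rows, never from a script. Its argument "motion" is a list of rows, each an object of numbers: "tx", "ty", "tz": the shift along the world's x, y, z in mm; "spin": the turn about the world's z in rad; "hand": the gripper's target within -1 to 1 (shut at 1, half-way at 0, fully open at -1). In form: [{"tx": .., "ty": .., "tz": .., "spin": .., "hand": ..}, ...]. A call has exactly 10 rows; each row is the pose to reach, as a shift and turn from the pose commanded when the call began; what a row does not reach only later rows make up. A row lasts 1/12 s, in which the tool goes at most 41.7 mm and 7.16 degrees, less where a joint would pass 70% of its speed; a pose out of reach is approached as far as the arm can. A call with a gripper value outside its range is refused whole. The fingers move at their own pace and stop on an object; "force" is the grip in N (left out, the last holds). Time passes only in rows, so rows that repeat a pose let the fingers close, or fill a call up. It gives the time, the measured TCP pose, the force and the opening at its end, in the units of the state.
- bot.sense(): the state, without advancing time (a new reading comes with each control period).
- bot.capture(name): name is "scene" or "top"; returns the picture (384x512x3 uint8, blue, green, red); there is no depth.
- bot.camera_info(name): a dict with "vfov" (degrees; the focal length in pixels is half the picture's height over the tangent of half this angle, whatever the lens; pixels are square), "cx", "cy" (the principal point, pixels), "dist" ([k1, k2, p1, p2, k3] as OpenCV has them; the pictures are not rectified), "rvec" (rotation vector, rad) and "tvec" (3), from world to camera coordinates, as OpenCV has them. Camera axes: x right, y down, z forward; pixel columns grow to the right and rows downward; lengths in m; the calibration is good to about 2 mm. A picture is of the moment at which its call begins. camera_info takes no time and is no camera call.
- bot.finish_job(): hands the job in, once; it reports no verdict.
The state is a dict: "time_s": time; "q": joint angles; "dq": joint speeds; "joint_efforts": joint torques, N m; "eef_pos": TCP position; "ee_rot": TCP orientation; "contact_force": force on the tool from outside, world axes, zero at the start; "torque": the same for the moment, N m; "finger_gap": finger opening in m.
Only numpy, scipy, OpenCV 4.12 (cv2) and the standard library are available. Lean on these libraries where they do the work, as an engineer would, in place of code of your own. Each camera call takes 0.05 s, during which the arm holds its last target.

## Working session

There is one attempt and no reset: what is moved stays moved. The work goes in short steps, Python scripts to look and compute and a tool call to move; the robot and the scene stay as the last step left them, time stands still between calls to the robot, and variables do not carry over. Pictures are saved under pics/ and viewed, and the job is handed in when it is done.

Besides the shell and the picture viewer there is one more tool, called after "Call:" as name(argument=value, ...) on one line, values as JSON. send_rows: Moves the arm, as the interface text tells. Its arguments: {"type":"object","properties":{"motion":{"type":"array","items":{"type":"object","properties":{"tx":{"type":"number"},"ty":{"type":"number"},"tz":{"type":"number"},"spin":{"type":"number"},"hand":{"type":"number"}}}},"force":{"type":"number"}},"required":["motion"]}

```bash
mkdir -p pics; ls; python3 - <<'E'
from bench import bot
import cv2
for n in ["scene","top"]:
    cv2.imwrite(f"pics/{n}0.png",bot.capture(n)); print(bot.camera_info(n))
print(bot.sense(), bot.tips_ahead)
E
```

```text
pics
{'vfov': 47.57876149988735, 'cx': 258.70497572079404, 'cy': 187.4182120077027, 'dist': array([-0.07043982,  0.        ,  0.        ,  0.        ,  0.        ]), 'rvec': array([ 0.66431175, -2.32971537,  1.48291904]), 'tvec': array([0.33398592, 0.28615672, 0.93638072])}
{'vfov': 55.663197550142385, 'cx': 260.32186871125975, 'cy': 189.94919013571857, 'dist': array([-0.11736589,  0.        ,  0.        ,  0.        ,  0.        ]), 'rvec': array([ 2.15003784, -2.16139814,  0.13546119]), 'tvec': array([-0.19072213,  0.53047146,  1.10132251])}
{'time_s': 0.1, 'q': array([63.64375594, 30.77279329, -0.25441053, 88.16283849,  0.14623926,
       61.15189466, -4.07702447]), 'dq': array([-0.0364531 , -0.21977864, -0.06779183, -0.07380882,  0.04705084,
       -0.03046899, -0.00890126]), 'joint_efforts': array([ 3.07966140e-03, -5.72074199e+01,  9.93928425e-01, -2.52231967e+01,
       -5.61786373e-02,  1.34408951e-02,  2.22247274e-05]), 'eef_pos': array([ 0.24921617, -0.59977607,  0.2569457 ]), 'ee_rot': array([-177.35599527,   89.9127763 ,  115.21257048]), 'contact_force': array([-0.60038182, -0.12828788, -0.13744967]), 'torque': array([-0.02463699, -0.01876766, -0.02821215]), 'finger_gap': 0.08814151276255774} 0.019
```

View pics/scene0.png

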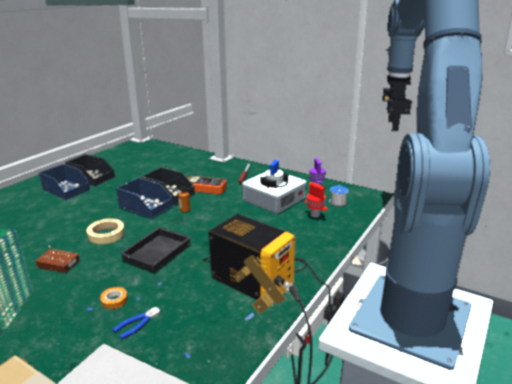

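View pics/top0.png

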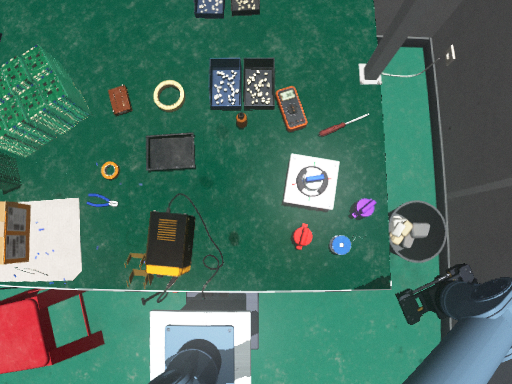

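The unit with the blue-barred white cartridge is at top (312,181) and scene (274,183). The look-alikes are red at top (303,236) and purple at (364,208), both off the unit. The empty black tray is at top (171,153). I'll enlarge these to confirm.

```bash
python3 - <<'E'
import cv2,numpy as np
t=cv2.imread("pics/top0.png");s=cv2.imread("pics/scene0.png")
a=cv2.resize(t[146:218,276:348],(576,576),interpolation=cv2.INTER_CUBIC)
cv2.imwrite("pics/c1.png",a)
cv2.imwrite("pics/c2.png",cv2.resize(t[120:185,135:205],None,fx=8,fy=8,interpolation=cv2.INTER_CUBIC))
cv2.imwrite("pics/c3.png",cv2.resize(s[150:225,235:355],None,fx=6,fy=6,interpolation=cv2.INTER_CUBIC))
E
```

```text
(no output)
```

View pics/c1.png

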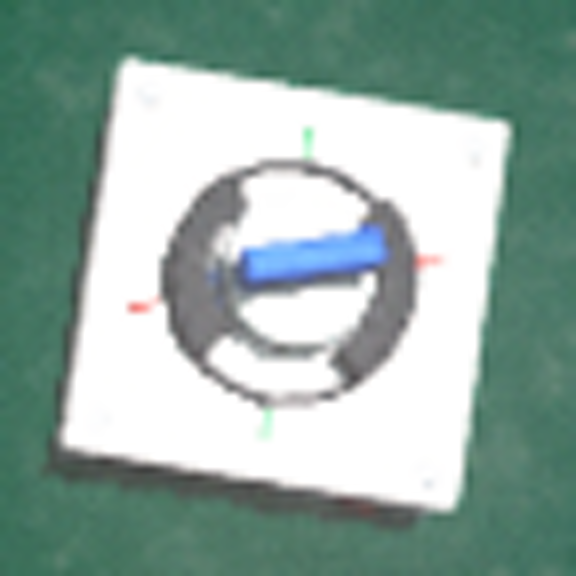

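View pics/c2.png

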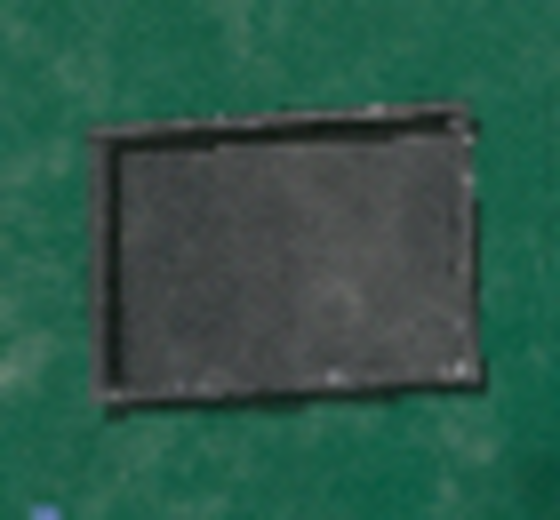

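View pics/c3.png

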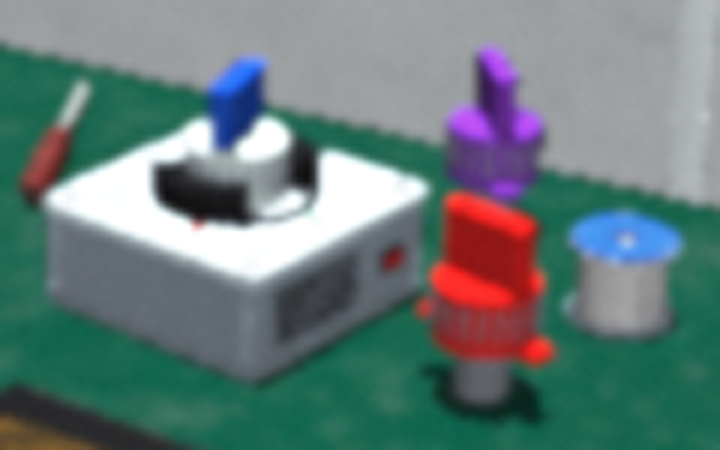

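```bash
cat > h.py <<'E'
import cv2,numpy as np
from bench import bot
def cam(n):
    c=bot.camera_info(n); f=192/np.tan(np.radians(c['vfov']/2))
    K=np.array([[f,0,c['cx']],[0,f,c['cy']],[0,0,1]]); R=cv2.Rodrigues(c['rvec'])[0]
    return K,c['dist'],R,np.array(c['tvec']),c['rvec']
def w(n,uv,z):
    K,d,R,t,_=cam(n); p=cv2.undistortPoints(np.array(uv,float).reshape(-1,1,2),K,d).reshape(-1,2)
    o=-R.T@t; r=np.c_[p,np.ones(len(p))]@R
    return o+r*((z-o[2])/r[:,2])[:,None]
def px(n,P):
    K,d,R,t,rv=cam(n); return cv2.projectPoints(np.array(P,float).reshape(-1,1,3),rv,t,K,d)[0].reshape(-1,2)
def crop(uv,x0,y0,k): return (np.array(uv,float)+.5)/k-.5+[x0,y0]
E
python3 - <<'E'
from h import *
np.set_printoptions(precision=4,suppress=True)
P=w("top",crop([(125,60),(510,122),(457,512),(62,445)],276,146,8),.063);print("plate",P,P.mean(0));print(np.linalg.norm(np.diff(P,axis=0),axis=1))
for a,b in((0,3),(1,2),(0,1),(3,2)):
    d=P[b]-P[a];print(np.degrees(np.arctan2(d[1],d[0])))
G=w("top",crop([(308,142),(266,424),(140,306),(428,261)],276,146,8),.063);print("marks",G,G[:2].mean(0),G[2:].mean(0));d=G[0]-G[1];print(np.degrees(np.arctan2(d[1],d[0])));d=G[3]-G[2];print("red",np.degrees(np.arctan2(d[1],d[0])))
print("collar",w("top",crop([(290,282)],276,146,8),.083))
B=w("top",crop([(314,254),(243,265),(385,243)],276,146,8),.134);d=B[2]-B[1];print("bar",B,np.linalg.norm(d),np.degrees(np.arctan2(d[1],d[0])))
T=w("top",crop([(92,130),(470,103),(483,383),(98,403)],135,120,8),.024);print("tray",T,T.mean(0),np.linalg.norm(np.diff(T,axis=0),axis=1))
d=T[1]-T[0];print(np.degrees(np.arctan2(d[1],d[0])))
for n,i in(("red",(303,236)),("purple",(364,208)),("blue",(341,245))):print(n,w("top",[i],.08))
# scene check
c=P.mean(0);
print(px("scene",[[*c[:2],.134],[*P[2][:2],.063],[*P[0][:2],.063]]), [ (np.array(p)+.5)/6-.5+[235,150] for p in((240,75),(262,275),(190,115))])
E
```

```text
plate [[ 0.6399 -0.2893  0.063 ]
 [ 0.6151 -0.438   0.063 ]
 [ 0.4646 -0.4126  0.063 ]
 [ 0.491  -0.263   0.063 ]] [ 0.5527 -0.3507  0.063 ]
[0.1507 0.1527 0.152 ]
169.96009075611892
170.44626711571357
-99.45490957459751
-100.02019832598758
marks [[ 0.6074 -0.3593  0.063 ]
 [ 0.4986 -0.3406  0.063 ]
 [ 0.544  -0.2934  0.063 ]
 [ 0.5609 -0.4043  0.063 ]] [ 0.553  -0.3499  0.063 ] [ 0.5525 -0.3489  0.063 ]
-9.75022446140846
red -81.34686637996955
collar [[ 0.55   -0.3481  0.083 ]]
bar [[ 0.5523 -0.3497  0.134 ]
 [ 0.5484 -0.3241  0.134 ]
 [ 0.5562 -0.3754  0.134 ]] 0.0518479115931187 -81.3936770975714
tray [[0.7104 0.1777 0.024 ]
 [0.7194 0.0223 0.024 ]
 [0.6041 0.0144 0.024 ]
 [0.5973 0.1704 0.024 ]] [0.6578 0.0962 0.024 ] [0.1557 0.1156 0.1561]
-86.69491359106301
red [[ 0.3858 -0.3189  0.08  ]]
purple [[ 0.4673 -0.5044  0.08  ]]
blue [[ 0.3581 -0.4314  0.08  ]]
[[274.2514 161.7913]
 [306.2143 180.8589]
 [241.8824 182.5705]] [array([274.5833, 162.0833]), array([278.25  , 195.4167]), array([266.25, 168.75])]
```

```bash
python3 - <<'E'
from h import *
from scipy.spatial.transform import Rotation as Ro
s=bot.sense();R=Ro.from_euler('xyz',s['ee_rot'],degrees=True).as_matrix();print(R)
print("jaw yaw",np.degrees(np.arctan2(R[1,2],R[0,2])))
E
```

```text
[[-6.48483086e-04  9.23420892e-01  3.83788270e-01]
 [ 1.37731227e-03  3.83788811e-01 -9.23419867e-01]
 [-9.99998841e-01 -7.02258711e-05 -1.52071948e-03]]
jaw yaw -67.43143730820229
```

Call:
send_rows(force=60, motion=[{"tx": 15,"ty": 12,"tz": 0,"spin": -0.08,"hand": -1},{"tx": 45,"ty": 37,"tz": 0,"spin": -0.2,"hand": -1},{"tx": 80,"ty": 66,"tz": 0,"spin": -0.32,"hand": -1},{"tx": 115,"ty": 95,"tz": -5,"spin": -0.44,"hand": -1},{"tx": 150,"ty": 124,"tz": -10,"spin": -0.56,"hand": -1},{"tx": 185,"ty": 153,"tz": -16,"spin": -0.68,"hand": -1},{"tx": 220,"ty": 182,"tz": -22,"spin": -0.8,"hand": -1},{"tx": 255,"ty": 211,"tz": -28,"spin": -0.92,"hand": -1},{"tx": 285,"ty": 235,"tz": -34,"spin": -1.04,"hand": -1},{"tx": 303,"ty": 250,"tz": -40,"spin": -1.16,"hand": -1}])

```text
time_s: 0.93
eef_pos: [0.5508, -0.3512, 0.2184]
ee_rot: [101.7, 90.0, -32.5]
contact_force: [0.0, -0.5, 0.1]
finger_gap: 0.0882
```

Call:
send_rows(motion=[{"tz": 0,"spin": -0.12,"hand": -1},{"tz": 0,"spin": -0.24,"hand": -1},{"tz": 0,"spin": -0.36,"hand": -1},{"tz": 0,"spin": -0.48,"hand": -1},{"tz": 0,"spin": -0.6,"hand": -1},{"tz": 0,"spin": -0.655,"hand": -1},{"tz": -10,"spin": -0.655,"hand": -1},{"tz": -20,"spin": -0.655,"hand": -1},{"tz": -20,"spin": -0.655,"hand": -1},{"tz": -20,"spin": -0.655,"hand": -1}])

```text
invalid input
```

```bash
cat >> h.py <<'E'
from scipy.spatial.transform import Rotation as Ro
np.set_printoptions(precision=4,suppress=True)
def st():
    s=bot.sense();R=Ro.from_euler('xyz',s['ee_rot'],degrees=True).as_matrix()
    print("t",s['time_s'],"p",s['eef_pos'],"jaw",np.degrees(np.arctan2(R[1,2],R[0,2])).round(2),"down",R[:,0],"F",s['contact_force'],"T",s['torque'],"gap",s['finger_gap'],"q",s['q'].round(1))
E
python3 - <<'E'
from h import *
st()
t=bot.capture("top");cv2.imwrite("pics/t1.png",cv2.resize(t[130:230,250:380],None,fx=6,fy=6,interpolation=cv2.INTER_CUBIC))
t=bot.capture("scene");cv2.imwrite("pics/s1.png",cv2.resize(t[120:220,230:350],None,fx=6,fy=6,interpolation=cv2.INTER_CUBIC))
E
```

```text
t 0.9333 p [ 0.5508 -0.3512  0.2184] jaw -134.23 down [ 0.0002 -0.0001 -1.    ] F [ 0.0418 -0.4597  0.078 ] T [ 0.0946 -0.0627 -0.0239] gap 0.08821649433304689 q [  21.5   33.6   10.4   90.1   -6.8   56.9 -100.3]
```

View pics/s1.png

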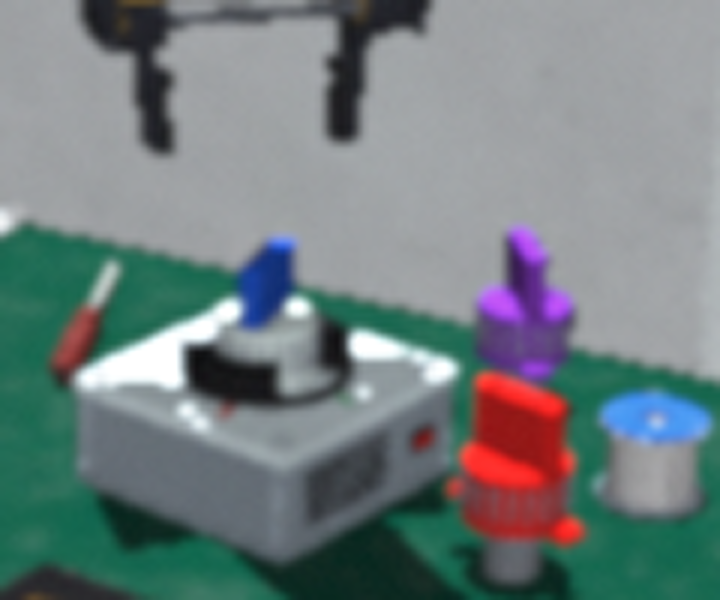

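View pics/t1.png

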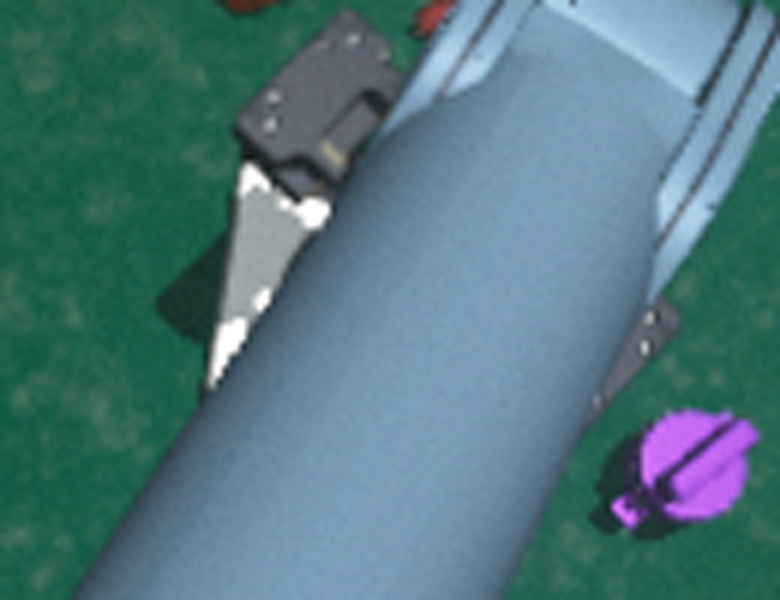

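Call:
send_rows(force=60, motion=[{"tx": 0,"ty": 0,"tz": 0,"spin": -0.1,"hand": -1},{"tx": 0,"ty": 0,"tz": 0,"spin": -0.22,"hand": -1},{"tx": 0,"ty": 0,"tz": 0,"spin": -0.34,"hand": -1},{"tx": 0,"ty": 0,"tz": 0,"spin": -0.46,"hand": -1},{"tx": 0,"ty": 0,"tz": 0,"spin": -0.57,"hand": -1},{"tx": 0,"ty": 0,"tz": 0,"spin": -0.655,"hand": -1},{"tx": 0,"ty": 0,"tz": -10,"spin": -0.655,"hand": -1},{"tx": 0,"ty": 0,"tz": -25,"spin": -0.655,"hand": -1},{"tx": 0,"ty": 0,"tz": -40,"spin": -0.655,"hand": -1},{"tx": 0,"ty": 0,"tz": -40,"spin": -0.655,"hand": -1}])

```text
time_s: 1.87
eef_pos: [0.5473, -0.3514, 0.1746]
ee_rot: [-40.0, 89.6, 148.7]
contact_force: [-0.3, 0.8, 0.4]
finger_gap: 0.0884
```

```bash
python3 - <<'E'
from h import *
st()
t=bot.capture("scene");cv2.imwrite("pics/s2.png",cv2.resize(t[120:220,230:350],None,fx=6,fy=6,interpolation=cv2.INTER_CUBIC))
E
```

```text
t 1.8667 p [ 0.5473 -0.3514  0.1746] jaw -171.24 down [-0.0053  0.0032 -1.    ] F [-0.3492  0.8307  0.3754] T [0.1167 0.0273 0.0506] gap 0.08841217120454214 q [  16.3   37.2   18.4   92.3  -13.8   53.  -131.7]
```

View pics/s2.png

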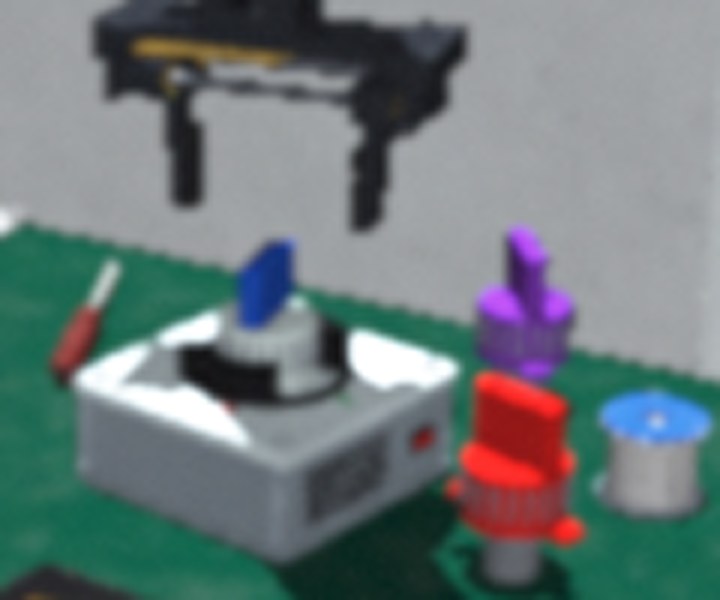

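Call:
send_rows(motion=[{"tx": 0,"ty": 0,"tz": 0,"spin": 0,"hand": -1},{"tx": 0,"ty": 0,"tz": -8,"spin": 0,"hand": -1},{"tx": 0,"ty": 0,"tz": -16,"spin": 0,"hand": -1},{"tx": 0,"ty": 0,"tz": -24,"spin": 0,"hand": -1},{"tx": 0,"ty": 0,"tz": -32,"spin": 0,"hand": -1},{"tx": 0,"ty": 0,"tz": -38,"spin": 0,"hand": -1},{"tx": 0,"ty": 0,"tz": -38,"spin": 0,"hand": -1},{"tx": 0,"ty": 0,"tz": -38,"spin": 0,"hand": -1},{"tx": 0,"ty": 0,"tz": -38,"spin": 0,"hand": -1},{"tx": 0,"ty": 0,"tz": -38,"spin": 0,"hand": -1}])

```text
time_s: 2.75
eef_pos: [0.5496, -0.353, 0.141]
ee_rot: [140.1, 90.0, -31.3]
contact_force: [0.8, 0.7, -0.8]
finger_gap: 0.0879
```

```bash
python3 - <<'E'
from h import *
st()
E
```

```text
t 2.75 p [ 0.5496 -0.353   0.141 ] jaw -171.43 down [ 0.0007 -0.0004 -1.    ] F [ 0.8157  0.6781 -0.8407] T [ 0.079  -0.0308 -0.021 ] gap 0.08791446802652338 q [  16.8   39.7   17.6   93.2  -14.7   49.3 -131.1]
```

Call:
send_rows(motion=[{"tx": 1,"ty": 1,"tz": -4,"spin": 0,"hand": -1},{"tx": 2,"ty": 2,"tz": -8,"spin": 0,"hand": -1},{"tx": 3,"ty": 3,"tz": -12,"spin": 0,"hand": -1},{"tx": 3,"ty": 3,"tz": -16,"spin": 0,"hand": -1},{"tx": 3,"ty": 3,"tz": -19,"spin": 0,"hand": -1},{"tx": 3,"ty": 3,"tz": -19,"spin": 0,"hand": -1},{"tx": 3,"ty": 3,"tz": -19,"spin": 0,"hand": -1},{"tx": 3,"ty": 3,"tz": -19,"spin": 0,"hand": -1},{"tx": 3,"ty": 3,"tz": -19,"spin": 0,"hand": -1},{"tx": 3,"ty": 3,"tz": -19,"spin": 0,"hand": -1}])

```text
time_s: 3.58
eef_pos: [0.5524, -0.3499, 0.1218]
ee_rot: [142.8, 90.0, -28.7]
contact_force: [0.7, -0.3, -0.1]
finger_gap: 0.0877
```

```bash
python3 - <<'E'
from h import *
st()
t=bot.capture("scene");cv2.imwrite("pics/s3.png",cv2.resize(t[120:220,230:350],None,fx=6,fy=6,interpolation=cv2.INTER_CUBIC))
st()
E
```

```text
t 3.5833 p [ 0.5524 -0.3499  0.1218] jaw -171.43 down [ 0.0004 -0.0002 -1.    ] F [ 0.7435 -0.2693 -0.0682] T [ 0.1217 -0.0319 -0.0053] gap 0.08770541086632316 q [  16.8   41.2   17.1   93.5  -15.2   47.6 -131.2]
t 3.6333 p [ 0.5524 -0.3499  0.1217] jaw -171.43 down [ 0.0003 -0.0001 -1.    ] F [ 0.7822 -0.6696  0.3798] T [ 0.1228  0.0152 -0.0093] gap 0.08803131544871243 q [  16.8   41.2   17.1   93.5  -15.2   47.6 -131.2]
```

View pics/s3.png

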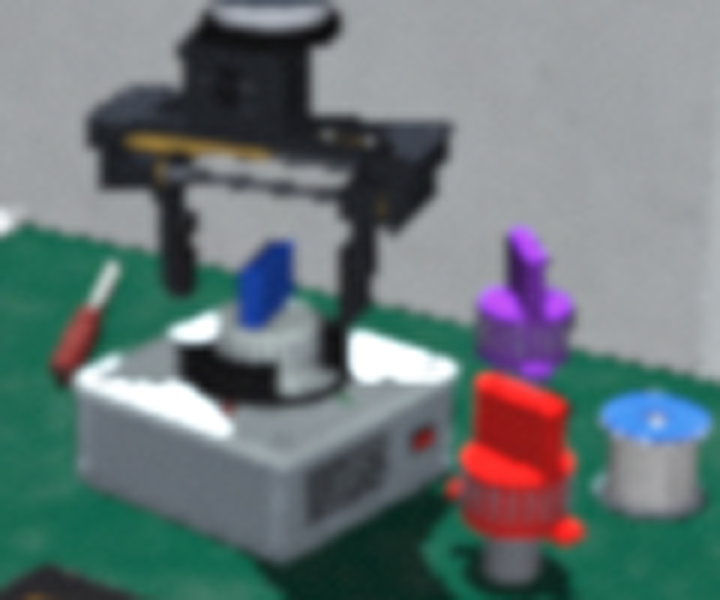

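The fingers straddle the blue bar (crop 267,285) evenly, at bar height. Closing.

Call:
send_rows(force=60, motion=[{"tx": 0,"ty": 0,"tz": 0,"spin": 0,"hand": 1},{"tx": 0,"ty": 0,"tz": 0,"spin": 0,"hand": 1},{"tx": 0,"ty": 0,"tz": 0,"spin": 0,"hand": 1},{"tx": 0,"ty": 0,"tz": 0,"spin": 0,"hand": 1},{"tx": 0,"ty": 0,"tz": 0,"spin": 0,"hand": 1},{"tx": 0,"ty": 0,"tz": 0,"spin": 0,"hand": 1},{"tx": 0,"ty": 0,"tz": 0,"spin": 0,"hand": 1},{"tx": 0,"ty": 0,"tz": 0,"spin": 0,"hand": 1},{"tx": 0,"ty": 0,"tz": 0,"spin": 0,"hand": 1},{"tx": 0,"ty": 0,"tz": 0,"spin": 0,"hand": 1}])

```text
time_s: 4.47
eef_pos: [0.5523, -0.3498, 0.1215]
ee_rot: [-82.7, 90.0, 105.9]
contact_force: [-0.2, -0.1, -0.1]
finger_gap: 0.0238
```

```bash
python3 - <<'E'
from h import *
st()
E
```

```text
t 4.4667 p [ 0.5523 -0.3498  0.1215] jaw -171.43 down [-0.      0.0001 -1.    ] F [-0.2298 -0.0686 -0.0916] T [0.0932 0.0042 0.0297] gap 0.02384570026966749 q [  16.8   41.2   17.1   93.5  -15.2   47.6 -131.2]
```

Call:
send_rows(force=60, motion=[{"tx": 0,"ty": 0,"tz": 0,"spin": 0,"hand": 1},{"tx": 0,"ty": 0,"tz": 0,"spin": 0,"hand": 1},{"tx": 0,"ty": 0,"tz": 0,"spin": 0,"hand": 1},{"tx": 0,"ty": 0,"tz": 0,"spin": 0,"hand": 1},{"tx": 0,"ty": 0,"tz": 0,"spin": 0,"hand": 1},{"tx": 0,"ty": 0,"tz": 0,"spin": 0,"hand": 1},{"tx": 0,"ty": 0,"tz": 0,"spin": 0,"hand": 1},{"tx": 0,"ty": 0,"tz": 0,"spin": 0,"hand": 1},{"tx": 0,"ty": 0,"tz": 0,"spin": 0,"hand": 1},{"tx": 0,"ty": 0,"tz": 0,"spin": 0,"hand": 1}])

```text
time_s: 5.3
eef_pos: [0.5521, -0.3498, 0.1215]
ee_rot: [-24.7, 90.0, 163.9]
contact_force: [-2.0, 0.5, 1.2]
finger_gap: 0.0134
```

```bash
python3 - <<'E'
from h import *
st()
E
```

```text
t 5.3 p [ 0.5521 -0.3498  0.1215] jaw -171.43 down [-0.0003  0.0001 -1.    ] F [-1.9662  0.497   1.2204] T [ 0.2052  0.3908 -0.1647] gap 0.013389154795356328 q [  16.8   41.2   17.1   93.5  -15.2   47.6 -131.2]
```

Call:
send_rows(force=60, motion=[{"tx": 0,"ty": 0,"tz": 0,"spin": 0.04,"hand": 1},{"tx": 0,"ty": 0,"tz": 0,"spin": 0.1,"hand": 1},{"tx": 0,"ty": 0,"tz": 0,"spin": 0.18,"hand": 1},{"tx": 0,"ty": 0,"tz": 0,"spin": 0.27,"hand": 1},{"tx": 0,"ty": 0,"tz": 0,"spin": 0.36,"hand": 1},{"tx": 0,"ty": 0,"tz": 0,"spin": 0.44,"hand": 1},{"tx": 0,"ty": 0,"tz": 0,"spin": 0.52,"hand": 1},{"tx": 0,"ty": 0,"tz": 0,"spin": 0.58,"hand": 1},{"tx": 0,"ty": 0,"tz": 0,"spin": 0.62,"hand": 1},{"tx": 0,"ty": 0,"tz": 0,"spin": 0.62,"hand": 1}])

```text
time_s: 6.13
eef_pos: [0.5525, -0.35, 0.1215]
ee_rot: [139.4, 90.0, 3.5]
contact_force: [-0.6, 0.0, -0.5]
finger_gap: 0.0132
```

```bash
python3 - <<'E'
from h import *
st()
t=bot.capture("scene");cv2.imwrite("pics/s4.png",cv2.resize(t[120:220,230:350],None,fx=6,fy=6,interpolation=cv2.INTER_CUBIC))
E
```

```text
t 6.1333 p [ 0.5525 -0.35    0.1215] jaw -135.87 down [ 0.0008  0.     -1.    ] F [-0.568   0.0203 -0.4711] T [ 0.056   0.0742 -0.2877] gap 0.013213667578844077 q [  22.9   40.4    8.1   93.1   -7.2   47.  -101.9]
```

View pics/s4.png

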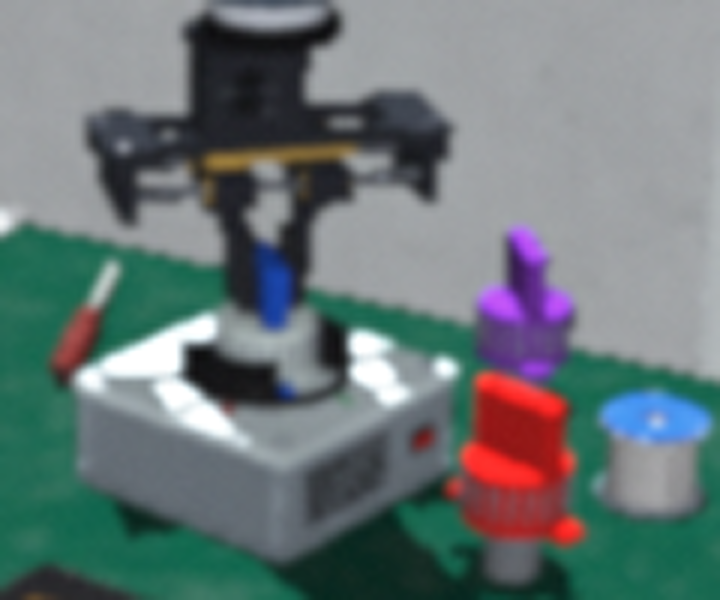

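The bar turned with the gripper and a blue lug now shows at the slot (crop 288,390). The plate is down. I'll finish the quarter turn.

Call:
send_rows(force=60, motion=[{"tx": 0,"ty": 0,"tz": 0,"spin": 0.04,"hand": 1},{"tx": 0,"ty": 0,"tz": 0,"spin": 0.1,"hand": 1},{"tx": 0,"ty": 0,"tz": 0,"spin": 0.18,"hand": 1},{"tx": 0,"ty": 0,"tz": 0,"spin": 0.27,"hand": 1},{"tx": 0,"ty": 0,"tz": 0,"spin": 0.36,"hand": 1},{"tx": 0,"ty": 0,"tz": 0,"spin": 0.44,"hand": 1},{"tx": 0,"ty": 0,"tz": 0,"spin": 0.52,"hand": 1},{"tx": 0,"ty": 0,"tz": 0,"spin": 0.58,"hand": 1},{"tx": 0,"ty": 0,"tz": 0,"spin": 0.63,"hand": 1},{"tx": 0,"ty": 0,"tz": 0,"spin": 0.63,"hand": 1}])

```text
time_s: 7.02
eef_pos: [0.5525, -0.35, 0.1216]
ee_rot: [89.1, 90.0, -10.7]
contact_force: [-0.2, -0.8, 0.7]
finger_gap: 0.0134
```

```bash
python3 - <<'E'
from h import *
st()
t=bot.capture("scene");cv2.imwrite("pics/s5.png",cv2.resize(t[120:220,230:350],None,fx=6,fy=6,interpolation=cv2.INTER_CUBIC))
E
```

```text
t 7.0167 p [ 0.5525 -0.35    0.1216] jaw -99.81 down [ 0.0006 -0.0001 -1.    ] F [-0.1567 -0.776   0.6718] T [-0.1063  0.0519 -0.3109] gap 0.0133867851346619 q [ 29.1  40.2  -1.   92.6   0.9  47.2 -72.1]
```

View pics/s5.png

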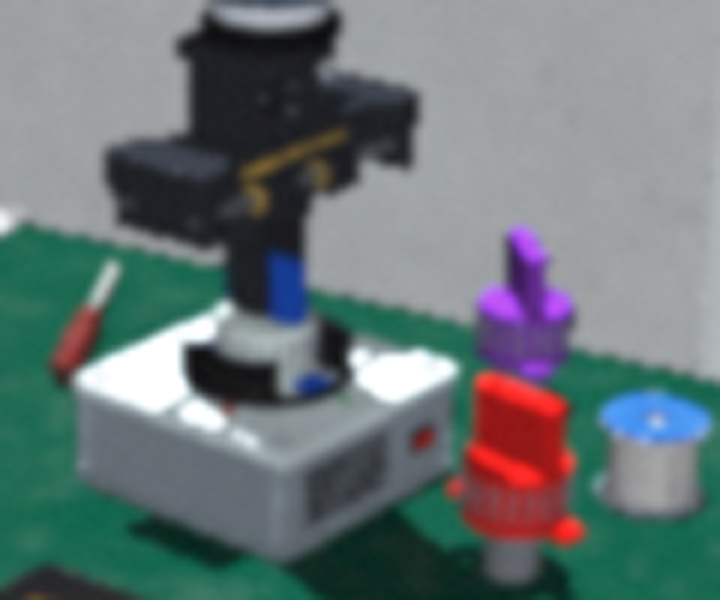

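The lugs are centred in the slots (visible lug at crop 313,383). First gentle twist with a small rise.

Call:
send_rows(force=60, motion=[{"tx": 0,"ty": 0,"tz": 0,"spin": 0.1,"hand": 1},{"tx": 0,"ty": 0,"tz": 0.3,"spin": 0.2,"hand": 1},{"tx": 0,"ty": 0,"tz": 0.6,"spin": 0.26,"hand": 1},{"tx": 0,"ty": 0,"tz": 0.6,"spin": 0.2,"hand": 1},{"tx": 0,"ty": 0,"tz": 0.9,"spin": 0.1,"hand": 1},{"tx": 0,"ty": 0,"tz": 1.2,"spin": 0,"hand": 1},{"tx": 0,"ty": 0,"tz": 1.5,"spin": -0.1,"hand": 1},{"tx": 0,"ty": 0,"tz": 1.8,"spin": -0.2,"hand": 1},{"tx": 0,"ty": 0,"tz": 2,"spin": -0.26,"hand": 1},{"tx": 0,"ty": 0,"tz": 2,"spin": -0.26,"hand": 1}])

```text
time_s: 7.9
eef_pos: [0.5516, -0.349, 0.1222]
ee_rot: [-74.2, 89.9, 171.0]
contact_force: [0.6, -0.6, -8.3]
finger_gap: 0.0136
```

```bash
python3 - <<'E'
from h import *
st()
E
```

```text
t 7.9 p [ 0.5516 -0.349   0.1222] jaw -114.83 down [-0.0025  0.0004 -1.    ] F [ 0.6255 -0.6231 -8.2535] T [-0.1552  0.0197  0.2315] gap 0.013645192709125243 q [ 26.4  40.1   2.8  92.9  -2.4  47.2 -84.6]
```

Call:
send_rows(motion=[{"tx": 0,"ty": 0,"tz": 0.2,"spin": 0.11,"hand": 1},{"tx": 0,"ty": 0,"tz": 0.4,"spin": 0.22,"hand": 1},{"tx": 0,"ty": 0,"tz": 0.6,"spin": 0.33,"hand": 1},{"tx": 0,"ty": 0,"tz": 0.8,"spin": 0.44,"hand": 1},{"tx": 0,"ty": 0,"tz": 1,"spin": 0.54,"hand": 1},{"tx": 0,"ty": 0,"tz": 1.2,"spin": 0.43,"hand": 1},{"tx": 0,"ty": 0,"tz": 1.4,"spin": 0.32,"hand": 1},{"tx": 0,"ty": 0,"tz": 1.6,"spin": 0.21,"hand": 1},{"tx": 0,"ty": 0,"tz": 1.8,"spin": 0.1,"hand": 1},{"tx": 0,"ty": 0,"tz": 2,"spin": 0,"hand": 1}])

```text
time_s: 8.73
eef_pos: [0.5517, -0.3492, 0.1245]
ee_rot: [-85.4, 89.9, 159.7]
contact_force: [0.2, 0.0, -7.5]
finger_gap: 0.0131
```

```bash
python3 - <<'E'
from h import *
st()
t=bot.capture("scene");cv2.imwrite("pics/s6.png",cv2.resize(t[120:220,230:350],None,fx=6,fy=6,interpolation=cv2.INTER_CUBIC))
E
```

```text
t 8.7333 p [ 0.5517 -0.3492  0.1245] jaw -114.88 down [-0.0018  0.0007 -1.    ] F [ 0.1731  0.0269 -7.5192] T [-0.1128  0.0751  0.4864] gap 0.013146773170377006 q [ 26.5  39.9   2.7  92.8  -2.4  47.4 -84.7]
```

View pics/s6.png

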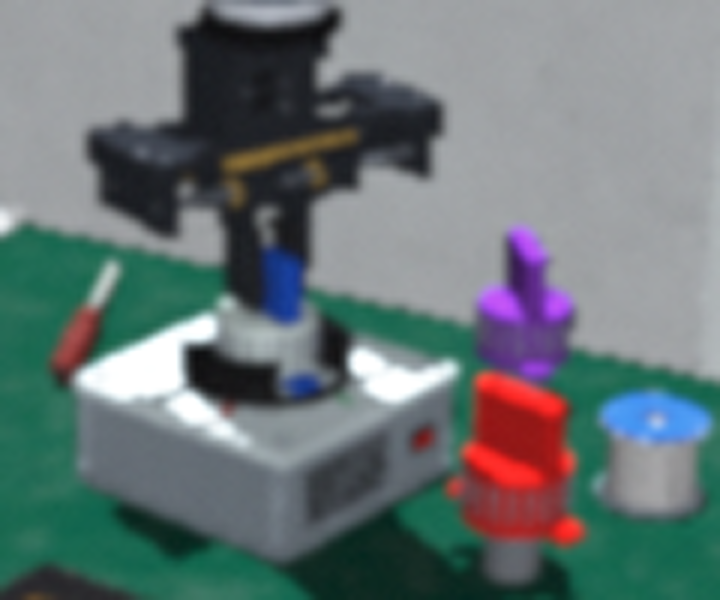

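Call:
send_rows(motion=[{"tx": 0,"ty": 0,"tz": 0.3,"spin": 0.11,"hand": 1},{"tx": 0,"ty": 0,"tz": 0.6,"spin": 0.22,"hand": 1},{"tx": 0,"ty": 0,"tz": 0.9,"spin": 0.33,"hand": 1},{"tx": 0,"ty": 0,"tz": 1.2,"spin": 0.44,"hand": 1},{"tx": 0,"ty": 0,"tz": 1.4,"spin": 0.54,"hand": 1},{"tx": 0,"ty": 0,"tz": 1.6,"spin": 0.43,"hand": 1},{"tx": 0,"ty": 0,"tz": 1.9,"spin": 0.32,"hand": 1},{"tx": 0,"ty": 0,"tz": 2.2,"spin": 0.21,"hand": 1},{"tx": 0,"ty": 0,"tz": 2.5,"spin": 0.1,"hand": 1},{"tx": 0,"ty": 0,"tz": 2.7,"spin": 0,"hand": 1}])

```text
time_s: 9.62
eef_pos: [0.5516, -0.3492, 0.1271]
ee_rot: [-87.1, 89.9, 158.1]
contact_force: [0.7, -1.0, -8.4]
finger_gap: 0.0133
```

Call:
send_rows(motion=[{"tx": 0,"ty": 0,"tz": 0.2,"spin": 0.11,"hand": 1},{"tx": 0,"ty": 0,"tz": 0.5,"spin": 0.22,"hand": 1},{"tx": 0,"ty": 0,"tz": 0.8,"spin": 0.33,"hand": 1},{"tx": 0,"ty": 0,"tz": 1.0,"spin": 0.44,"hand": 1},{"tx": 0,"ty": 0,"tz": 1.2,"spin": 0.54,"hand": 1},{"tx": 0,"ty": 0,"tz": 1.4,"spin": 0.43,"hand": 1},{"tx": 0,"ty": 0,"tz": 1.7,"spin": 0.32,"hand": 1},{"tx": 0,"ty": 0,"tz": 2.0,"spin": 0.21,"hand": 1},{"tx": 0,"ty": 0,"tz": 2.2,"spin": 0.1,"hand": 1},{"tx": 0,"ty": 0,"tz": 2.4,"spin": 0,"hand": 1}])

```text
time_s: 10.45
eef_pos: [0.5517, -0.3493, 0.1296]
ee_rot: [-85.2, 89.9, 160.0]
contact_force: [-0.0, 0.2, -7.7]
finger_gap: 0.0136
```

```bash
python3 - <<'E'
from h import *
st()
t=bot.capture("scene");cv2.imwrite("pics/s7.png",cv2.resize(t[120:220,230:350],None,fx=6,fy=6,interpolation=cv2.INTER_CUBIC))
E
```

```text
t 10.45 p [ 0.5517 -0.3493  0.1296] jaw -114.76 down [-0.0017  0.0006 -1.    ] F [-0.0457  0.1983 -7.6584] T [-0.1497  0.0394  0.4919] gap 0.013643758692087348 q [ 26.6  39.5   2.7  92.7  -2.3  47.9 -84.6]
```

View pics/s7.png

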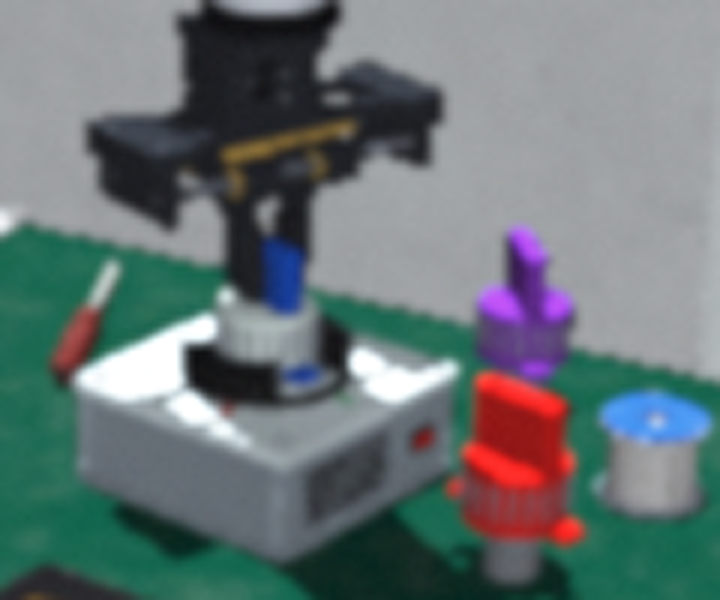

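The cartridge rises with the fingers (bar and lug both higher) and the plate stays down. It has risen about 8 mm. Continuing.

Call:
send_rows(motion=[{"tx": 0,"ty": 0,"tz": 0.3,"spin": 0.11,"hand": 1},{"tx": 0,"ty": 0,"tz": 0.6,"spin": 0.22,"hand": 1},{"tx": 0,"ty": 0,"tz": 0.9,"spin": 0.33,"hand": 1},{"tx": 0,"ty": 0,"tz": 1.2,"spin": 0.44,"hand": 1},{"tx": 0,"ty": 0,"tz": 1.4,"spin": 0.54,"hand": 1},{"tx": 0,"ty": 0,"tz": 1.6,"spin": 0.43,"hand": 1},{"tx": 0,"ty": 0,"tz": 1.9,"spin": 0.32,"hand": 1},{"tx": 0,"ty": 0,"tz": 2.2,"spin": 0.21,"hand": 1},{"tx": 0,"ty": 0,"tz": 2.5,"spin": 0.1,"hand": 1},{"tx": 0,"ty": 0,"tz": 2.7,"spin": 0,"hand": 1}])

```text
time_s: 11.33
eef_pos: [0.5517, -0.3494, 0.1324]
ee_rot: [-87.3, 89.9, 158.0]
contact_force: [-0.7, -0.8, -8.9]
finger_gap: 0.0138
```

Call:
send_rows(motion=[{"tx": 0,"ty": 0,"tz": 0.3,"spin": 0.11,"hand": 1},{"tx": 0,"ty": 0,"tz": 0.6,"spin": 0.22,"hand": 1},{"tx": 0,"ty": 0,"tz": 0.9,"spin": 0.33,"hand": 1},{"tx": 0,"ty": 0,"tz": 1.2,"spin": 0.44,"hand": 1},{"tx": 0,"ty": 0,"tz": 1.4,"spin": 0.54,"hand": 1},{"tx": 0,"ty": 0,"tz": 1.6,"spin": 0.43,"hand": 1},{"tx": 0,"ty": 0,"tz": 1.9,"spin": 0.32,"hand": 1},{"tx": 0,"ty": 0,"tz": 2.2,"spin": 0.21,"hand": 1},{"tx": 0,"ty": 0,"tz": 2.5,"spin": 0.1,"hand": 1},{"tx": 0,"ty": 0,"tz": 2.7,"spin": 0,"hand": 1}])

```text
time_s: 12.17
eef_pos: [0.5518, -0.3494, 0.1352]
ee_rot: [-89.0, 89.9, 156.3]
contact_force: [0.5, -0.6, -8.5]
finger_gap: 0.0132
```

Call:
send_rows(motion=[{"tx": 0,"ty": 0,"tz": 0.3,"spin": 0.11,"hand": 1},{"tx": 0,"ty": 0,"tz": 0.6,"spin": 0.22,"hand": 1},{"tx": 0,"ty": 0,"tz": 0.9,"spin": 0.33,"hand": 1},{"tx": 0,"ty": 0,"tz": 1.2,"spin": 0.44,"hand": 1},{"tx": 0,"ty": 0,"tz": 1.4,"spin": 0.54,"hand": 1},{"tx": 0,"ty": 0,"tz": 1.6,"spin": 0.43,"hand": 1},{"tx": 0,"ty": 0,"tz": 1.9,"spin": 0.32,"hand": 1},{"tx": 0,"ty": 0,"tz": 2.2,"spin": 0.21,"hand": 1},{"tx": 0,"ty": 0,"tz": 2.5,"spin": 0.1,"hand": 1},{"tx": 0,"ty": 0,"tz": 2.7,"spin": 0,"hand": 1}])

```text
time_s: 13.0
eef_pos: [0.5519, -0.3494, 0.138]
ee_rot: [-93.4, 89.9, 151.9]
contact_force: [-0.2, -1.7, -7.4]
finger_gap: 0.0134
```

```bash
python3 - <<'E'
from h import *
st()
t=bot.capture("scene");cv2.imwrite("pics/s8.png",cv2.resize(t[120:220,230:350],None,fx=6,fy=6,interpolation=cv2.INTER_CUBIC))
E
```

```text
t 13.0 p [ 0.5519 -0.3494  0.138 ] jaw -114.69 down [-0.0012  0.0006 -1.    ] F [-0.1631 -1.6672 -7.3768] T [-0.1842 -0.0923  0.3184] gap 0.013411090911362342 q [ 26.6  38.9   2.5  92.5  -2.1  48.7 -84.7]
```

View pics/s8.png

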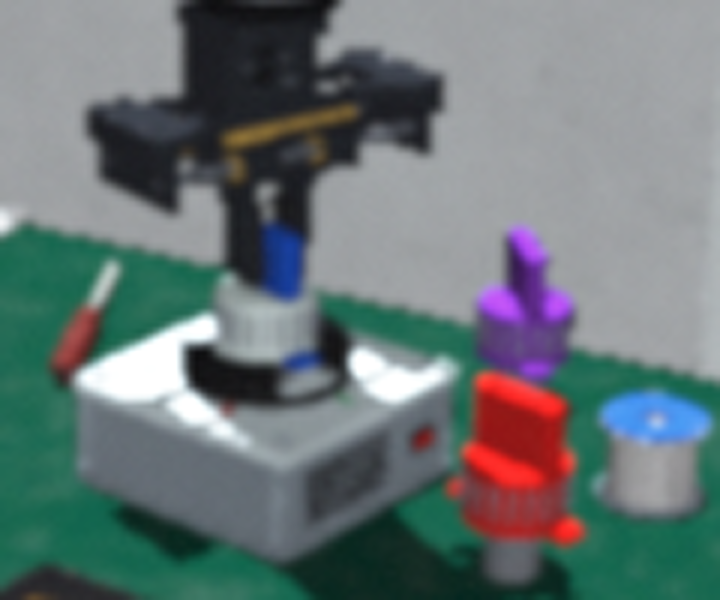

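Risen about 16.5 mm, with the plate still down. Two more calls.

Call:
send_rows(motion=[{"tx": 0,"ty": 0,"tz": 0.3,"spin": 0.11,"hand": 1},{"tx": 0,"ty": 0,"tz": 0.6,"spin": 0.22,"hand": 1},{"tx": 0,"ty": 0,"tz": 0.9,"spin": 0.33,"hand": 1},{"tx": 0,"ty": 0,"tz": 1.2,"spin": 0.44,"hand": 1},{"tx": 0,"ty": 0,"tz": 1.4,"spin": 0.54,"hand": 1},{"tx": 0,"ty": 0,"tz": 1.6,"spin": 0.43,"hand": 1},{"tx": 0,"ty": 0,"tz": 1.9,"spin": 0.32,"hand": 1},{"tx": 0,"ty": 0,"tz": 2.2,"spin": 0.21,"hand": 1},{"tx": 0,"ty": 0,"tz": 2.5,"spin": 0.1,"hand": 1},{"tx": 0,"ty": 0,"tz": 2.7,"spin": 0,"hand": 1}])

```text
time_s: 13.88
eef_pos: [0.5511, -0.3498, 0.1414]
ee_rot: [-81.5, 89.9, 163.8]
contact_force: [-3.1, 1.3, 0.5]
finger_gap: 0.0135
```

Call:
send_rows(motion=[{"tx": 0,"ty": 0,"tz": 0.3,"spin": 0.11,"hand": 1},{"tx": 0,"ty": 0,"tz": 0.6,"spin": 0.22,"hand": 1},{"tx": 0,"ty": 0,"tz": 0.9,"spin": 0.33,"hand": 1},{"tx": 0,"ty": 0,"tz": 1.2,"spin": 0.44,"hand": 1},{"tx": 0,"ty": 0,"tz": 1.4,"spin": 0.54,"hand": 1},{"tx": 0,"ty": 0,"tz": 1.6,"spin": 0.43,"hand": 1},{"tx": 0,"ty": 0,"tz": 1.9,"spin": 0.32,"hand": 1},{"tx": 0,"ty": 0,"tz": 2.2,"spin": 0.21,"hand": 1},{"tx": 0,"ty": 0,"tz": 2.5,"spin": 0.1,"hand": 1},{"tx": 0,"ty": 0,"tz": 2.7,"spin": 0,"hand": 1}])

```text
time_s: 14.72
eef_pos: [0.5528, -0.3498, 0.1446]
ee_rot: [108.3, 89.9, -6.4]
contact_force: [-0.9, 0.5, -2.5]
finger_gap: 0.013
```

```bash
python3 - <<'E'
from h import *
st()
E
```

```text
t 14.7167 p [ 0.5528 -0.3498  0.1446] jaw -114.67 down [ 0.001  -0.0001 -1.    ] F [-0.8985  0.5088 -2.542 ] T [ 0.0715 -0.0238 -0.0166] gap 0.013012979847505308 q [ 26.7  38.4   2.5  92.3  -2.1  49.3 -84.7]
```

It's free: the force is down to about the cartridge's weight (2.5 N) at 23 mm of rise. Lifting straight up, slowly at first.

Call:
send_rows(motion=[{"tx": 0,"ty": 0,"tz": 1,"spin": 0,"hand": 1},{"tx": 0,"ty": 0,"tz": 2,"spin": 0,"hand": 1},{"tx": 0,"ty": 0,"tz": 4,"spin": 0,"hand": 1},{"tx": 0,"ty": 0,"tz": 8,"spin": 0,"hand": 1},{"tx": 0,"ty": 0,"tz": 14,"spin": 0,"hand": 1},{"tx": 0,"ty": 0,"tz": 21,"spin": 0,"hand": 1},{"tx": 0,"ty": 0,"tz": 29,"spin": 0,"hand": 1},{"tx": 0,"ty": 0,"tz": 37,"spin": 0,"hand": 1},{"tx": 0,"ty": 0,"tz": 43,"spin": 0,"hand": 1},{"tx": 0,"ty": 0,"tz": 45,"spin": 0,"hand": 1}])

```text
time_s: 15.55
eef_pos: [0.553, -0.3502, 0.1909]
ee_rot: [84.5, 89.9, -30.2]
contact_force: [-0.0, -0.5, -3.0]
finger_gap: 0.0134
```

Call:
send_rows(motion=[{"tx": 0,"ty": 0,"tz": 4,"spin": 0,"hand": 1},{"tx": 0,"ty": 0,"tz": 12,"spin": 0,"hand": 1},{"tx": 0,"ty": 0,"tz": 21,"spin": 0,"hand": 1},{"tx": 0,"ty": 0,"tz": 30,"spin": 0,"hand": 1},{"tx": 0,"ty": 0,"tz": 39,"spin": 0,"hand": 1},{"tx": 0,"ty": 0,"tz": 48,"spin": 0,"hand": 1},{"tx": 0,"ty": 0,"tz": 57,"spin": 0,"hand": 1},{"tx": 0,"ty": 0,"tz": 64,"spin": 0,"hand": 1},{"tx": 0,"ty": 0,"tz": 68,"spin": 0,"hand": 1},{"tx": 0,"ty": 0,"tz": 70,"spin": 0,"hand": 1}])

```text
time_s: 16.38
eef_pos: [0.5526, -0.3499, 0.26]
ee_rot: [86.5, 89.9, -28.2]
contact_force: [0.0, -0.6, -3.5]
finger_gap: 0.0136
```

```bash
python3 - <<'E'
from h import *
st()
t=bot.capture("scene");cv2.imwrite("pics/s9.png",cv2.resize(t[60:220,180:350],None,fx=4.5,fy=3.7*4.5/4.5,interpolation=cv2.INTER_CUBIC))
t=bot.capture("top");cv2.imwrite("pics/t9.png",t)
E
```

```text
t 16.3833 p [ 0.5526 -0.3499  0.26  ] jaw -114.7 down [ 0.0009 -0.0005 -1.    ] F [ 0.0177 -0.5669 -3.5387] T [0.0387 0.0451 0.0099] gap 0.013616205626133882 q [ 26.3  31.    3.1  87.5  -1.8  61.5 -84.9]
```

View pics/s9.png

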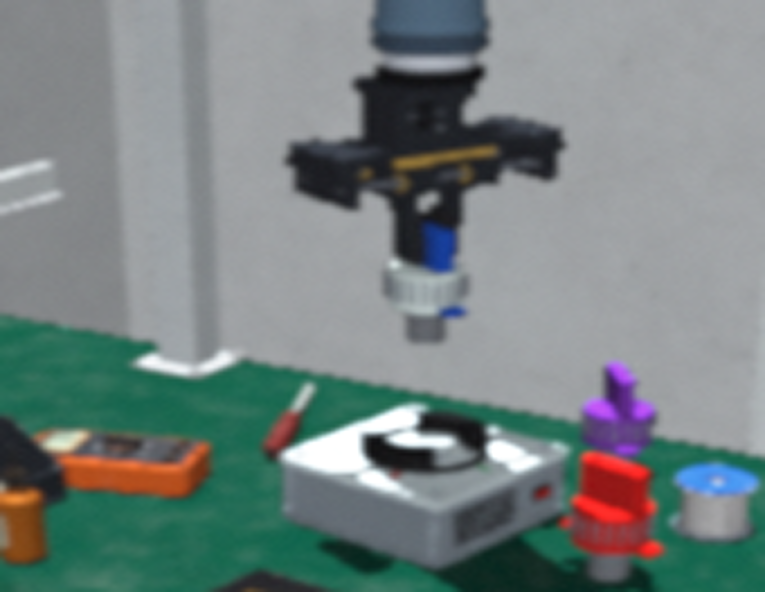

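View pics/t9.png

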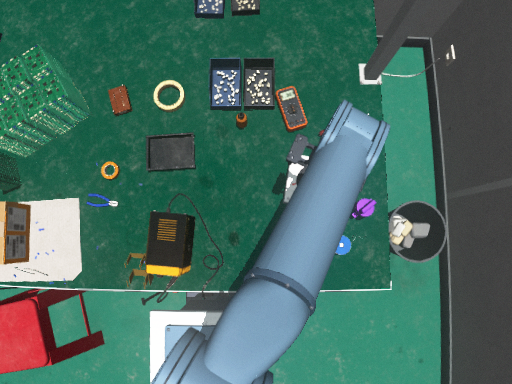

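The cartridge is out and hanging upright, and the unit is undisturbed. Carrying it to the tray.

Call:
send_rows(motion=[{"tx": 1,"ty": 6,"tz": 0,"spin": 0.02,"hand": 1},{"tx": 4,"ty": 18,"tz": 0,"spin": 0.05,"hand": 1},{"tx": 9,"ty": 38,"tz": 0,"spin": 0.08,"hand": 1},{"tx": 15,"ty": 62,"tz": 0,"spin": 0.11,"hand": 1},{"tx": 21,"ty": 88,"tz": 0,"spin": 0.14,"hand": 1},{"tx": 27,"ty": 115,"tz": 0,"spin": 0.17,"hand": 1},{"tx": 33,"ty": 142,"tz": 0,"spin": 0.2,"hand": 1},{"tx": 40,"ty": 169,"tz": 0,"spin": 0.23,"hand": 1},{"tx": 46,"ty": 196,"tz": 0,"spin": 0.26,"hand": 1},{"tx": 52,"ty": 223,"tz": 0,"spin": 0.29,"hand": 1}])

```text
time_s: 17.32
eef_pos: [0.6044, -0.1225, 0.259]
ee_rot: [-157.2, 89.9, 105.0]
contact_force: [-0.1, 0.8, -3.0]
finger_gap: 0.0136
```

Call:
send_rows(motion=[{"tx": 6,"ty": 27,"tz": 0,"spin": 0.03,"hand": 1},{"tx": 12,"ty": 54,"tz": 0,"spin": 0.06,"hand": 1},{"tx": 18,"ty": 81,"tz": 0,"spin": 0.09,"hand": 1},{"tx": 25,"ty": 108,"tz": 0,"spin": 0.12,"hand": 1},{"tx": 31,"ty": 135,"tz": 0,"spin": 0.15,"hand": 1},{"tx": 38,"ty": 161,"tz": 0,"spin": 0.18,"hand": 1},{"tx": 44,"ty": 185,"tz": 0,"spin": 0.2,"hand": 1},{"tx": 49,"ty": 205,"tz": 0,"spin": 0.2,"hand": 1},{"tx": 52,"ty": 218,"tz": 0,"spin": 0.2,"hand": 1},{"tx": 53,"ty": 223,"tz": 0,"spin": 0.2,"hand": 1}])

```text
time_s: 18.15
eef_pos: [0.6565, 0.1013, 0.2589]
ee_rot: [-165.5, 89.9, 108.2]
contact_force: [1.0, 0.5, -2.0]
finger_gap: 0.0137
```

Call:
send_rows(motion=[{"tx": 0,"ty": 0,"tz": 0,"spin": 0,"hand": 1},{"tx": 0,"ty": 0,"tz": -4,"spin": 0,"hand": 1},{"tx": 0,"ty": 0,"tz": -12,"spin": 0,"hand": 1},{"tx": 0,"ty": 0,"tz": -24,"spin": 0,"hand": 1},{"tx": 0,"ty": 0,"tz": -37,"spin": 0,"hand": 1},{"tx": 0,"ty": 0,"tz": -50,"spin": 0,"hand": 1},{"tx": 0,"ty": 0,"tz": -63,"spin": 0,"hand": 1},{"tx": 0,"ty": 0,"tz": -75,"spin": 0,"hand": 1},{"tx": 0,"ty": 0,"tz": -83,"spin": 0,"hand": 1},{"tx": 0,"ty": 0,"tz": -85,"spin": 0,"hand": 1}])

```text
time_s: 18.98
eef_pos: [0.6562, 0.0961, 0.1718]
ee_rot: [-83.9, 89.8, -170.5]
contact_force: [-0.4, -0.4, -3.0]
finger_gap: 0.013
```

```bash
python3 - <<'E'
from h import *
st()
t=bot.capture("scene");cv2.imwrite("pics/s10.png",cv2.resize(t[120:280,80:260],None,fx=4,fy=3.7,interpolation=cv2.INTER_CUBIC))
t=bot.capture("top");cv2.imwrite("pics/t10.png",t)
E
```

```text
t 18.9833 p [0.6562 0.0961 0.1718] jaw -86.62 down [-0.0032 -0.0005 -1.    ] F [-0.4152 -0.3723 -3.011 ] T [ 0.0053  0.0178 -0.0393] gap 0.013036303817238939 q [  -6.9   37.7   -7.9   89.2    5.9   53.7 -103.3]
```

View pics/s10.png

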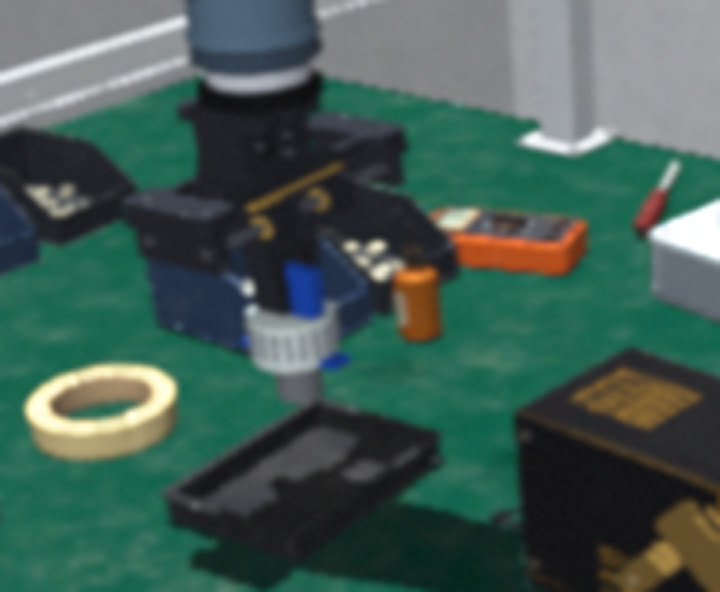

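View pics/t10.png

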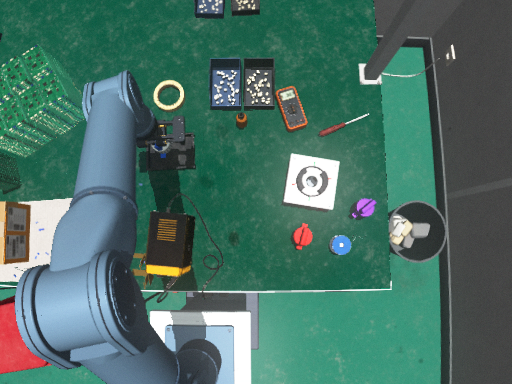

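```bash
python3 - <<'E'
from h import *
st()
a=px("scene",[[.656,.096,.081],[.658,.096,.024],[.656,.096,.147]]);print((a-[80,120])*[4,3.7])
E
```

```text
t 19.0833 p [0.6571 0.0962 0.1735] jaw -86.62 down [-0.0009 -0.0001 -1.    ] F [-0.0969 -0.0067 -2.0222] T [0.0213 0.016  0.0107] gap 0.013254327651538266 q [  -6.9   37.6   -7.9   89.1    5.9   53.8 -103.3]
[[300.3598 393.6321]
 [307.3158 460.6933]
 [289.4416 311.3097]]
```

Call:
send_rows(motion=[{"tx": 0,"ty": 0,"tz": -3,"spin": 0,"hand": 1},{"tx": 0,"ty": 0,"tz": -10,"spin": 0,"hand": 1},{"tx": 0,"ty": 0,"tz": -20,"spin": 0,"hand": 1},{"tx": 0,"ty": 0,"tz": -30,"spin": 0,"hand": 1},{"tx": 0,"ty": 0,"tz": -40,"spin": 0,"hand": 1},{"tx": 0,"ty": 0,"tz": -50,"spin": 0,"hand": 1},{"tx": 0,"ty": 0,"tz": -59,"spin": 0,"hand": 1},{"tx": 0,"ty": 0,"tz": -66,"spin": 0,"hand": 1},{"tx": 0,"ty": 0,"tz": -70,"spin": 0,"hand": 1},{"tx": 0,"ty": 0,"tz": -72,"spin": 0,"hand": 1}])

```text
time_s: 19.92
eef_pos: [0.6569, 0.0962, 0.1012]
ee_rot: [-85.1, 89.9, -171.7]
contact_force: [-0.4, 0.1, -2.6]
finger_gap: 0.0135
```

Call:
send_rows(motion=[{"tx": 0,"ty": 0,"tz": 0,"spin": 0,"hand": 1},{"tx": 0,"ty": 0,"tz": 0,"spin": 0,"hand": 1},{"tx": 0,"ty": 0,"tz": -1,"spin": 0,"hand": 1},{"tx": 0,"ty": 0,"tz": -2,"spin": 0,"hand": 1},{"tx": 0,"ty": 0,"tz": -3,"spin": 0,"hand": 1},{"tx": 0,"ty": 0,"tz": -4,"spin": 0,"hand": 1},{"tx": 0,"ty": 0,"tz": -5,"spin": 0,"hand": 1},{"tx": 0,"ty": 0,"tz": -5,"spin": 0,"hand": 1},{"tx": 0,"ty": 0,"tz": -5,"spin": 0,"hand": 1},{"tx": 0,"ty": 0,"tz": -5,"spin": 0,"hand": 1}])

```text
time_s: 20.75
eef_pos: [0.6573, 0.0963, 0.0972]
ee_rot: [151.6, 90.0, 65.0]
contact_force: [-0.7, 0.5, -2.6]
finger_gap: 0.0138
```

```bash
python3 - <<'E'
from h import *
st()
t=bot.capture("scene");cv2.imwrite("pics/s11.png",cv2.resize(t[170:280,100:220],None,fx=5,fy=5,interpolation=cv2.INTER_CUBIC))
E
```

```text
t 20.75 p [0.6573 0.0963 0.0972] jaw -86.63 down [ 0.      0.0001 -1.    ] F [-0.7088  0.5056 -2.6146] T [ 0.0256 -0.0067 -0.0024] gap 0.013811560514081897 q [  -7.3   43.2   -7.3   91.     6.9   46.3 -104.1]
```

View pics/s11.png

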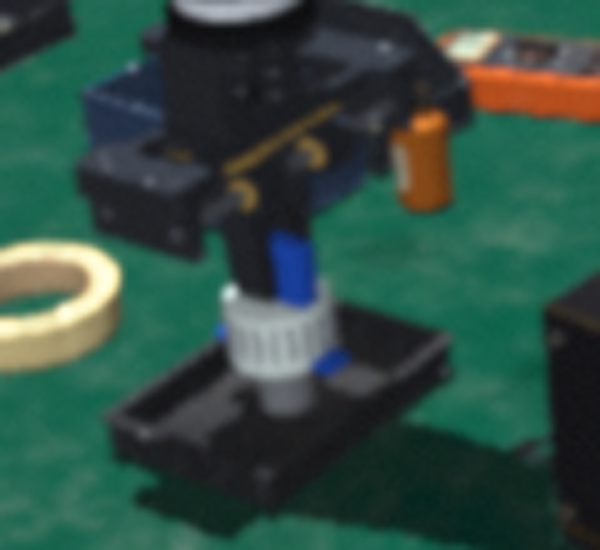

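Call:
send_rows(motion=[{"tx": 0,"ty": 0,"tz": -1,"spin": 0,"hand": 1},{"tx": 0,"ty": 0,"tz": -2,"spin": 0,"hand": 1},{"tx": 0,"ty": 0,"tz": -2.5,"spin": 0,"hand": 1},{"tx": 0,"ty": 0,"tz": -3,"spin": 0,"hand": 1},{"tx": 0,"ty": 0,"tz": -3.5,"spin": 0,"hand": 1},{"tx": 0,"ty": 0,"tz": -4,"spin": 0,"hand": 1},{"tx": 0,"ty": 0,"tz": -4.3,"spin": 0,"hand": 1},{"tx": 0,"ty": 0,"tz": -4.3,"spin": 0,"hand": 1},{"tx": 0,"ty": 0,"tz": -4.3,"spin": 0,"hand": 1},{"tx": 0,"ty": 0,"tz": -4.3,"spin": 0,"hand": 1}])

```text
time_s: 21.63
eef_pos: [0.6575, 0.0963, 0.0936]
ee_rot: [95.9, 90.0, 9.3]
contact_force: [-2.5, -0.2, 5.2]
finger_gap: 0.0132
```

```bash
python3 - <<'E'
from h import *
st()
E
```

```text
t 21.6333 p [0.6575 0.0963 0.0936] jaw -86.63 down [ 0.0005  0.0001 -1.    ] F [-2.5106 -0.1869  5.2397] T [-0.1104  0.6197 -0.0207] gap 0.013218562851108853 q [  -7.3   43.4   -7.3   91.1    7.    45.9 -104.1]
```

Floor contact: the force went from −2.6 to +5.2 N at TCP z 0.0936, as predicted. I'll ease the press and open.

Call:
send_rows(force=20, motion=[{"tx": 0,"ty": 0,"tz": 0.5,"spin": 0,"hand": 1},{"tx": 0,"ty": 0,"tz": 0.8,"spin": 0,"hand": 1},{"tx": 0,"ty": 0,"tz": 0.8,"spin": 0,"hand": 1},{"tx": 0,"ty": 0,"tz": 0.8,"spin": 0,"hand": 0.6},{"tx": 0,"ty": 0,"tz": 0.8,"spin": 0,"hand": 0.5},{"tx": 0,"ty": 0,"tz": 0.8,"spin": 0,"hand": 0.3},{"tx": 0,"ty": 0,"tz": 0.8,"spin": 0,"hand": 0},{"tx": 0,"ty": 0,"tz": 0.8,"spin": 0,"hand": 0},{"tx": 0,"ty": 0,"tz": 0.8,"spin": 0,"hand": 0},{"tx": 0,"ty": 0,"tz": 0.8,"spin": 0,"hand": 0}])

```text
time_s: 22.47
eef_pos: [0.6573, 0.0962, 0.0936]
ee_rot: [59.1, 90.0, -27.5]
contact_force: [0.3, -0.2, 0.6]
finger_gap: 0.0443
```

Call:
send_rows(motion=[{"tx": 0,"ty": 0,"tz": 0,"spin": 0,"hand": 0},{"tx": 0,"ty": 0,"tz": 0,"spin": 0,"hand": 0},{"tx": 0,"ty": 0,"tz": 0,"spin": 0,"hand": 0},{"tx": 0,"ty": 0,"tz": 0,"spin": 0,"hand": 0},{"tx": 0,"ty": 0,"tz": 0,"spin": 0,"hand": 0},{"tx": 0,"ty": 0,"tz": 0,"spin": 0,"hand": 0},{"tx": 0,"ty": 0,"tz": 0,"spin": 0,"hand": 0},{"tx": 0,"ty": 0,"tz": 0,"spin": 0,"hand": 0},{"tx": 0,"ty": 0,"tz": 0,"spin": 0,"hand": 0},{"tx": 0,"ty": 0,"tz": 0,"spin": 0,"hand": 0}])

```text
time_s: 23.3
eef_pos: [0.6573, 0.0962, 0.0936]
ee_rot: [-95.6, 90.0, 177.8]
contact_force: [0.6, -0.4, -0.8]
finger_gap: 0.0442
```

```bash
python3 - <<'E'
from h import *
st()
t=bot.capture("scene");cv2.imwrite("pics/s12.png",cv2.resize(t[170:280,100:220],None,fx=5,fy=5,interpolation=cv2.INTER_CUBIC))
E
```

```text
t 23.3 p [0.6573 0.0962 0.0936] jaw -86.63 down [-0.0001  0.     -1.    ] F [ 0.5735 -0.4475 -0.7545] T [ 0.0137 -0.0216 -0.0014] gap 0.044186028282178026 q [  -7.3   43.4   -7.3   91.1    7.    45.9 -104.1]
```

View pics/s12.png

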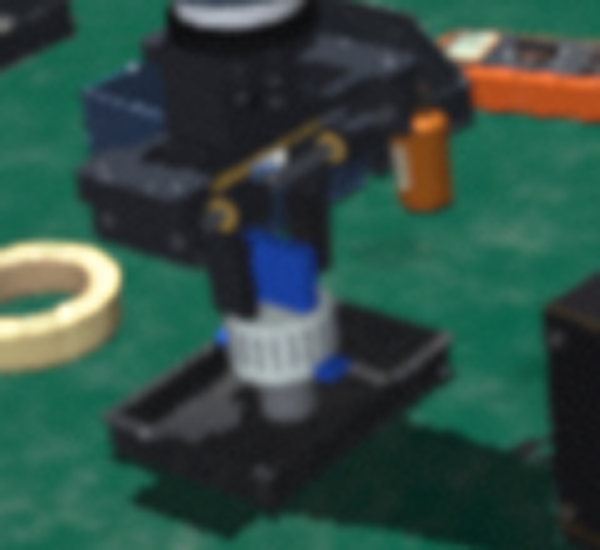

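The cartridge stands upright in the tray at crop (285,350), and the fingers are clear of the bar. Retreating straight up.

Call:
send_rows(motion=[{"tx": 0,"ty": 0,"tz": 3,"spin": 0,"hand": 0},{"tx": 0,"ty": 0,"tz": 10,"spin": 0,"hand": 0},{"tx": 0,"ty": 0,"tz": 20,"spin": 0,"hand": 0},{"tx": 0,"ty": 0,"tz": 32,"spin": 0,"hand": 0},{"tx": 0,"ty": 0,"tz": 46,"spin": 0,"hand": 0},{"tx": 0,"ty": 0,"tz": 62,"spin": 0,"hand": 0},{"tx": 0,"ty": 0,"tz": 80,"spin": 0,"hand": 0},{"tx": 0,"ty": 0,"tz": 98,"spin": 0,"hand": 0},{"tx": 0,"ty": 0,"tz": 112,"spin": 0,"hand": 0},{"tx": 0,"ty": 0,"tz": 120,"spin": 0,"hand": 0}])

```text
time_s: 24.18
eef_pos: [0.6585, 0.0964, 0.2174]
ee_rot: [97.3, 89.8, 10.7]
contact_force: [0.3, -0.7, -0.6]
finger_gap: 0.0443
```

Call:
send_rows(motion=[{"tx": 0,"ty": -5,"tz": 3,"spin": 0,"hand": 0},{"tx": 0,"ty": -15,"tz": 6,"spin": 0,"hand": 0},{"tx": 0,"ty": -32,"tz": 10,"spin": 0,"hand": 0},{"tx": 0,"ty": -52,"tz": 14,"spin": 0,"hand": 0},{"tx": 0,"ty": -74,"tz": 18,"spin": 0,"hand": 0},{"tx": 0,"ty": -96,"tz": 20,"spin": 0,"hand": 0},{"tx": 0,"ty": -116,"tz": 20,"spin": 0,"hand": 0},{"tx": 0,"ty": -132,"tz": 20,"spin": 0,"hand": 0},{"tx": 0,"ty": -140,"tz": 20,"spin": 0,"hand": 0},{"tx": 0,"ty": -140,"tz": 20,"spin": 0,"hand": 0}])

```text
time_s: 25.02
eef_pos: [0.6566, -0.0475, 0.2329]
ee_rot: [-44.7, 89.9, -131.6]
contact_force: [-0.5, 0.4, 0.5]
finger_gap: 0.0442
```

```bash
python3 - <<'E'
from h import *
st()
cv2.imwrite("pics/s13.png",bot.capture("scene"))
t=bot.capture("top");cv2.imwrite("pics/t13.png",t)
E
```

```text
t 25.0167 p [ 0.6566 -0.0475  0.2329] jaw -86.87 down [-0.0015 -0.0017 -1.    ] F [-0.4512  0.4146  0.4704] T [-0.039   0.0438  0.0131] gap 0.04424909155194189 q [  4.9  33.2  -7.   87.6   4.6  59.5 -90.1]
```

View pics/s13.png

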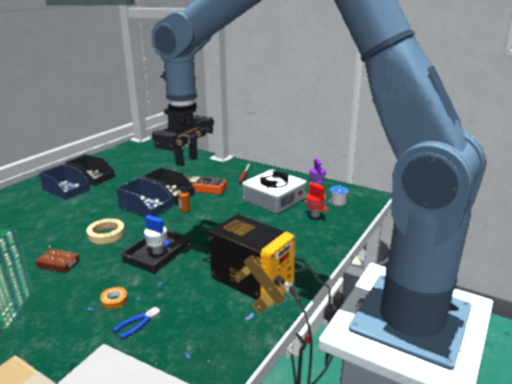

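View pics/t13.png

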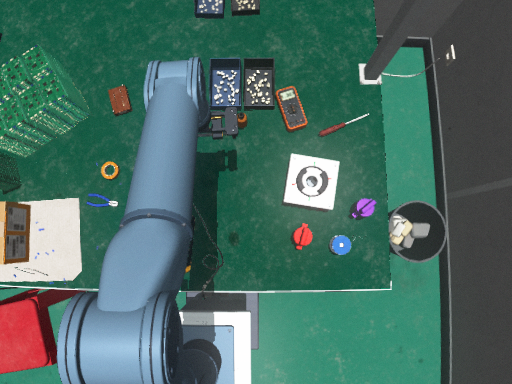

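The cartridge stands upright in the tray at scene (155,235). The unit's collar is empty and down, and everything else is where it was. I'll settle and hand in.

Call:
send_rows(motion=[{"tx": 0,"ty": 0,"tz": 0,"spin": 0,"hand": 0},{"tx": 0,"ty": 0,"tz": 0,"spin": 0,"hand": 0},{"tx": 0,"ty": 0,"tz": 0,"spin": 0,"hand": 0},{"tx": 0,"ty": 0,"tz": 0,"spin": 0,"hand": 0},{"tx": 0,"ty": 0,"tz": 0,"spin": 0,"hand": 0},{"tx": 0,"ty": 0,"tz": 0,"spin": 0,"hand": 0},{"tx": 0,"ty": 0,"tz": 0,"spin": 0,"hand": 0},{"tx": 0,"ty": 0,"tz": 0,"spin": 0,"hand": 0},{"tx": 0,"ty": 0,"tz": 0,"spin": 0,"hand": 0},{"tx": 0,"ty": 0,"tz": 0,"spin": 0,"hand": 0}])

```text
time_s: 25.95
eef_pos: [0.6573, -0.0438, 0.2336]
ee_rot: [-88.7, 90.0, -175.3]
contact_force: [-0.8, -0.2, 0.6]
finger_gap: 0.0438
```

```bash
python3 - <<'E'
from h import *
st(); print(bot.finish_job())
E
```

```text
t 25.95 p [ 0.6573 -0.0438  0.2336] jaw -86.64 down [-0.0001 -0.     -1.    ] F [-0.7771 -0.1724  0.6354] T [ 0.031  -0.0084  0.0379] gap 0.04379642965087081 q [  4.7  33.2  -7.1  87.6   4.5  59.5 -90.2]
the job is handed in; nothing more can be done
None
```

The cartridge is out of the filter unit and standing upright on its spigot in the black tray, released. I handed the job in at about 26 s of the 64 s allowed.

- **Unlocking:** I turned it about 72° anticlockwise until the lugs stood in the middle of the open slots.
- **Working it loose:** I twisted it about 15° either way while pulling up. The pull read 7 to 9 N at the end of most moves, below the 16 N that starts to lift the plate. It came free after 20 to 23 mm of rise.
- **Placing:** I set it down near the tray's centre, confirmed floor contact by the force reading, opened the gripper and backed away.

In the last pictures the cartridge is upright in the tray and the unit's collar is empty and down. The red and purple look-alikes and the other things in view had not moved. The arm hid part of the bench in the last top picture, but the scene picture shows most of that part undisturbed. The gripper was clear, with force readings near zero.

I had no direct reading of the plate's lift. I judged it from the forces and pictures, which showed no rise. One move call was refused because its rows left out some values. I sent it again in full and nothing was affected. No other check failed or disagreed.

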